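# Load the fitting check standard and index the reader slide

### The job

Of the three green check standards, take the one whose body just fits the bore of the blue carriage (the middle size) and seat it fully in the bore while the carriage is still near its home end. Then take the carriage by its black knob and slide it along the rail, away from home, until its spring ball clicks into the hidden notch and the yellow pin sinks; keep it there. Finish with the knob still gripped and the carriage at rest in the notch, and leave the other two standards, the cups and the timer where they stand.

Things in the scene. Friction and masses are not known exactly. Their poses are not given: they have to be found in the camera images.
- stage: Fixed reader stage: aluminium base 110 (x) by 340 (y) by 12 mm, black end stops 38 mm high, behind the rail a white reading bar 76 mm high (x +76 to +120, y -55 to +155 mm). Origin: centre of the base's underside, on the desk; z up. The rail runs along its y axis; home is the -y end, the carriage is slid towards +y.
- carriage: Blue block 76 (x) by 130 (y) by 30 mm high that slides only along the stage's y; axes as the stage's. Origin: centre of its underside, 20 mm above the desk (top at 50 mm). At the home stop its origin is at stage y = -85 mm; it starts 0 to 25 mm from there; travel 165 mm. About 2 N of friction. The notch is met with its origin between stage y = -30 and +40 mm (differs each time, cannot be seen).
- bore (a point): Centre of the mouth of the blind round bore in the carriage's top, 36 mm towards +y from the carriage's origin, 50 mm above the desk. Bore diameter 31 mm, depth 24 mm, slightly chamfered.
- knob (a point): Upright round black knob fixed on the carriage, 22 mm diameter, 50 mm tall, standing on the carriage top 40 mm towards -y from the carriage's origin (76 mm from the bore). This point: centre of its foot, 50 mm above the desk; its top is 100 mm above the desk.
- index_pin (a joint): Yellow 8 mm pin in the middle of the carriage top, fixed to the spring ball. Value in m: about -0.001 while the ball rides on the flat (pin 7 mm proud), about -0.005 at the notch's bottom (3 mm proud). The notch is a 35 degree V, 7 mm to each side: in it the spring draws the carriage to the centre with about 6 N, so pushing on past the centre meets 6 to 9 N more resistance (the click).
- standard_mid: The correct check standard: green upright plug with a black band, body 28 mm diameter by 36 mm, chamfered foot; on it a steel grip stem 18 mm diameter by 27 mm (63 mm overall); 55 to 115 g. Origin: centre of its underside. Stands loose on the desk. Seated, its underside is on the bore's floor, 26 mm above the desk, its body 12 mm out of the carriage.
- standard_thin: Look-alike with a 22 mm body (too loose for the bore), same heights and stem. Origin: centre of its underside. Must not be moved.
- standard_thick: Look-alike with a 34 mm body (does not enter the bore), same heights and stem. Origin: centre of its underside. Must not be moved.
- yellow_cup: Bystander: specimen cup with yellow lid, 64 mm diameter, 64 mm high, origin at its underside's centre.
- blue_cup: Bystander: specimen cup with blue lid, 64 mm diameter, 64 mm high, origin at its underside's centre.
- timer: Bystander: white digital timer lying flat, 66 by 62 by 18 mm, origin at its underside's centre.

How it is judged:
By the outcome, as a careful person would: the job done as asked, in the order asked, and still so for the second after the job is handed in, while the arm keeps its last pose, push and grip.
It also fails if it takes over 64 s, if anything falls off the work surface, if the arm or the gripper's body presses on something with over 40 N, if the wrist force passes 120 N, or if a joint passes its speed limit or range.

### The arm

A 6-joint arm with a two-finger parallel gripper is mounted at the origin on a cart in front of the work surface, level with it; the furniture and walls round the work are solid. World frame = base frame: x ahead of the robot, y to its left, z up, the work surface at z = 0. Lengths are in mm, angles in rad, forces in N, time in s.
With the tool pointing down it reaches from about 350 to 775 mm from the base axis. Payload 7.3 kg.
Tool frame: the origin (TCP) lies on the mounting face of the last link; the fingertips stand 178 mm ahead of it and the grasp point (between the pads) lies 159 mm ahead of it; z points along the fingers, y is the line along which they close (so a half turn about z gives the same grasp; the last joint's range is limited). The gripper opens to 92 mm and grips with 3 to 60 N. Pads are 19 mm wide; open, the fingers measure 130 mm over their backs; the gripper's body (75 mm by 190 mm) begins 47 mm behind the grasp point.
Start: joints at [-1.322, 0.342, 1.524, -0, 1.275, -0.146], TCP at [201.947, -484.608, 404.741] pointing down, gripper open.
Joint ranges: [-2.53, 2.53], [-0.77, 2.02], [0.04, 2.7], [-1, 4.14], [0.28, 2.66], [-3.11, 3.11]. Speed limits (rad/s): [2.57, 2.57, 3.14, 3.14, 3.14, 3.14].

### API

Orientations are given as [roll, pitch, yaw] about the fixed x, y, z axes, in that order (R = Rz(yaw) Ry(pitch) Rx(roll)).
In Python, from plant import bot gives the robot as it stands.
- The arm moves only by the shell command python3 shift.py, which reads ROWS from standard input. ROWS is 1 to 5 rows, parted by semicolons, with the numbers parted by commas; each row has 5 numbers: the finger opening in mm, then dx, dy, dz in shares of 1000 mm (1.0 is 1000 mm), then a turn about the tool's z in a scale on which 1.0 is 360 degrees; each row is the pose to reach, as a shift and turn from the pose commanded when the command began, along the tool's axes at that moment; what a row does not reach only later rows make up. A row lasts 1/8 s, in which the tool goes at most 62.5 mm and 0.188 rad, less where a joint would pass 70% of its speed; a pose out of reach is approached as far as the arm can. The fingers move at their own pace and stop on an object; the grip force is fixed at half the most. Time passes only in rows, so rows that do not move let the fingers close. It prints the time, the measured TCP pose, the force, the opening and the grip force at its end. Shift and turn numbers lie between -1 and 1, and a call with a number outside is refused. Input that does not fit is refused with a message, and nothing moves.
- bot.get_obs(): the state, without advancing time (a new reading comes with each control period).
- bot.capture(name): name is "scene" or "side" or "wrist"; returns a dict with "color" (420x560x3 uint8, red, green, blue), "K" (3x3 intrinsics, pixels), "R" (3x3) and "t" (3): a world point X has camera coordinates R X + t. Camera axes: x right, y down, z forward; pixel columns grow to the right and rows downward; lengths in mm; the calibration is good to about 2 mm. A picture is of the moment at which its call begins. There is no depth.
- bot.close_job(): hands the job in; it is judged then, once.
The state is a dict: "time": time; "joint_positions": joint angles; "dq": joint speeds; "tau": joint torques, N m; "tool_pos": TCP position; "tcp_rot": TCP orientation; "contact_force": force on the tool from outside, world axes, zero at the start; "moment": the same for the moment, N m; "grip_width": finger opening in mm; "finger_force": force on a finger pad.
Only numpy, scipy, OpenCV 4.12 (cv2) and the standard library are available. Lean on these libraries where they do the work, as an engineer would, in place of code of your own. Each camera call takes 0.05 s, during which the arm holds its last target. There are 200 camera calls.

## Working session

There is one attempt and no reset: what is moved stays moved. The work goes in short steps, Python scripts to look and compute and a shell command to move; the robot and the scene stay as the last step left them, time stands still between calls to the robot, and variables do not carry over. Pictures are saved under pics/ and viewed, at most 10 in all, crops included, and the job is handed in when it is done.

```bash
ls; mkdir -p pics; cat > h.py <<'E'
import sys; sys.path.insert(0,'.')
import numpy as np, cv2
from plant import bot
def snap(name,fn):
    c=bot.capture(name); cv2.imwrite(f'pics/{fn}.png',c['color'][:,:,::-1]); np.savez(f'pics/{fn}.npz',**c); return c
def load(fn): return np.load(f'pics/{fn}.npz')
def onz(c,u,v,z):
    d=c['R'].T@np.linalg.inv(c['K'])@[u,v,1]; o=-c['R'].T@c['t']; return o+d*(z-o[2])/d[2]
def tri(obs):
    A=0;b=0
    for c,u,v in obs:
        d=c['R'].T@np.linalg.inv(c['K'])@[u,v,1]; d/=np.linalg.norm(d); o=-c['R'].T@c['t']
        P=np.eye(3)-np.outer(d,d); A=A+P; b=b+P@o
    return np.linalg.solve(A,b)
def proj(c,X):
    p=c['K']@(c['R']@np.array(X,float)+c['t']); return p[:2]/p[2]
E
python3 - <<'E'
from h import *
for n in ('scene','side','wrist'):
    c=snap(n,n+'0'); print(n,-c['R'].T@c['t'],c['R'][2])
cv2.imwrite('pics/both.png',np.vstack([cv2.imread('pics/scene0.png'),cv2.imread('pics/side0.png')])[:, :])
o=bot.get_obs(); print(o)
E
```

```text
pics
plant.py
shift.py
scene [-170.66564469  828.56709976  539.29855068] [ 0.57683617 -0.70956581 -0.40469296]
side [  281.52026613 -1154.30601943   868.97520891] [ 0.17082653  0.8037742  -0.56988186]
wrist [ 273.23094843 -454.12098836  383.67051368] [-0.26315346 -0.10791053 -0.95869994]
{'time': 0.15, 'joint_positions': array([-1.32201012e+00,  3.42609739e-01,  1.52478341e+00, -1.49377084e-05,
        1.27537100e+00, -1.45997843e-01]), 'dq': array([-0.00063584, -0.0008151 , -0.00287325,  0.00053132, -0.00160246,
        0.00099309]), 'tau': array([ 1.47260827e-03, -4.31465828e+01, -2.44353873e+01,  7.17695849e-02,
        5.37088152e-02, -8.48692321e-05]), 'tool_pos': array([ 201.91852927, -484.52654085,  404.18500097]), 'tcp_rot': array([-3.14043154e+00, -1.56295244e-04,  3.94788316e-01]), 'contact_force': array([0.26177426, 0.22019053, 0.25524201]), 'moment': array([-0.01654441,  0.02014269, -0.00126994]), 'finger_force': 0.0, 'grip_width': 91.74292080214316}
```

View pics/scene0.png

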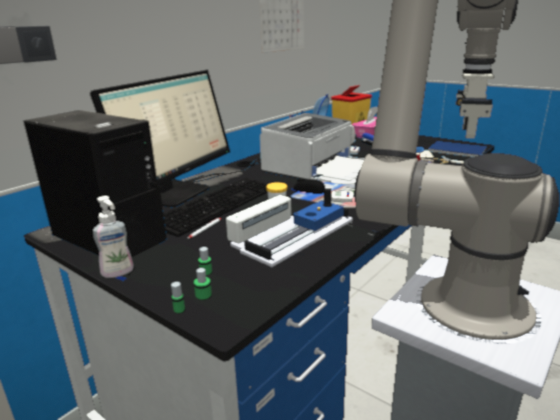

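View pics/side0.png

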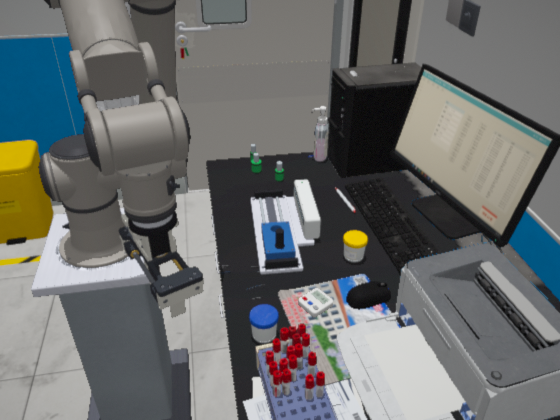

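The scene view shows three standards, with stem tops at about (204,250), (177,287) and (201,272), and the stage with the blue carriage at (320,215). The side view shows the standards at (253,148), (256,156) and (279,164), the knob top at (280,228), and the carriage at the near (home) end.

```bash
python3 - <<'E'
from h import *
a,b=load('scene0'),load('side0')
S=[(204,250),(177,287),(201,272)];T=[(253,148),(256,156),(279,164)]
for s in S: print('scene',s,onz(a,*s,63).round())
for s in T: print('side',s,onz(b,*s,63).round())
print('knob',tri([(a,327,183),(b,280,228)]), onz(b,280,228,100))
# stage base corners side view z=12
for p in [(251,196),(281,193),(302,268),(258,272)]: print(onz(b,*p,12).round())
s=4
print('wrist dir'); w=load('wrist0'); print(w['K'],w['R'])
def crop(n,x,y,wd,h,s): return cv2.resize(cv2.imread(f'pics/{n}.png')[y:y+h,x:x+wd],(wd*s,h*s),interpolation=cv2.INTER_CUBIC)
im=np.hstack([crop('scene0',150,240,80,80,5),crop('side0',230,135,80,80,5)]); cv2.imwrite('pics/c1.png',im)
E
```

```text
scene (204, 250) [525. 247.  63.]
scene (177, 287) [455. 382.  63.]
scene (201, 272) [459. 316.  63.]
side (253, 148) [467. 344.  63.]
side (256, 156) [469. 288.  63.]
side (279, 164) [534. 224.  63.]
knob [ 466.67898237 -169.08111829  110.59725656] [ 467.27712922 -157.42662978  100.        ]
[430. 132.  12.]
[524. 133.  12.]
[ 513. -218.   12.]
[ 401. -213.   12.]
wrist dir
[[373.699581     0.         284.77697763]
 [  0.         373.699581   201.90463513]
 [  0.           0.           1.        ]] [[ 0.38418233 -0.92325597 -0.00153319]
 [-0.88495999 -0.36871904  0.28441532]
 [-0.26315346 -0.10791053 -0.95869994]]
```

View pics/c1.png

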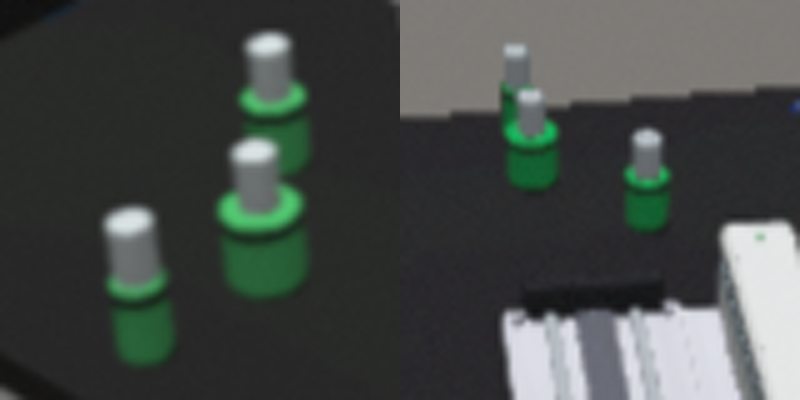

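The crop settles it by body-to-stem ratio: thin is the scene-near one (1.2), thick is at scene (201,272) (1.9), and mid is at scene (204,249) / side (280,162) (1.55). I'll move the wrist camera over the work.

Careful with the scale: shifts go in shares of 1000 mm and turns go in shares of 360 degrees. That gives: 230 mm / 1000 = 0.23, -200 mm / 1000 = -0.2, 0.4 rad / 6.2832 = 0.0637.

```bash
echo '50,0.046,-0.04,0,0.0159;50,0.092,-0.08,0,0.0318;50,0.138,-0.12,0,0.0477;50,0.184,-0.16,0,0.0637;50,0.23,-0.2,0,0.0637' | python3 shift.py
```

```text
time: 0.78
tool_pos: [337.7, -209.7, 404.7]
tcp_rot: [3.141, -0.0, -0.007]
contact_force: [2.0, -0.3, -0.2]
grip_width: 50.9
finger_force: 0.0
```

Scaled: -270 mm / 1000 = -0.27, 130 mm / 1000 = 0.13.

```bash
echo '50,0.026,-0.054,0,0;50,0.052,-0.108,0,0;50,0.078,-0.162,0,0;50,0.104,-0.216,0,0;50,0.13,-0.27,0,0' | python3 shift.py; echo '50,0,0,0,0;50,0,0,0,0' | python3 shift.py
python3 - <<'E'
from h import *
snap('wrist','w1'); print(bot.get_obs()['tool_pos'],bot.get_obs()['tcp_rot'])
E
```

```text
time: 1.4
tool_pos: [469.2, 59.8, 404.7]
tcp_rot: [3.141, -0.0, -0.005]
contact_force: [1.3, -1.3, -0.7]
grip_width: 50.1
finger_force: 0.0
time: 1.65
tool_pos: [468.5, 57.8, 404.3]
tcp_rot: [3.141, 0.001, -0.004]
contact_force: [-0.6, -0.8, -0.1]
grip_width: 50.2
finger_force: 0.0
[468.41059369  57.16386193 404.45623734] [ 3.14114606e+00  8.55397495e-04 -5.71419865e-03]
```

View pics/w1.png

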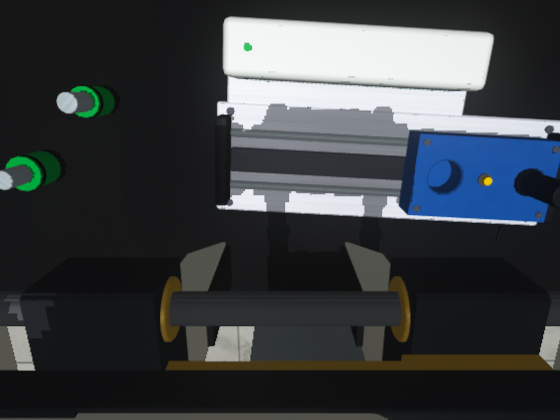

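The wrist view shows the mid standard's stem top at (68,102), its green shoulder at (84,101), the bore mouth at (444,176), the yellow pin at (487,181) and the knob top at about (530,183).

```bash
python3 - <<'E'
from h import *
a,b,w=load('scene0'),load('side0'),load('w1')
print('mid w',onz(w,68,102,63),'thick',onz(w,5,180,63))
print('mid tri', tri([(a,203.6,248.6),(b,279.6,162),(w,68,102)]), tri([(a,203.6,248.6),(w,68,102)]))
print('bore',onz(w,444,176,50),'pin',onz(w,487,181,57))
# blue mask, top-face & line fits of white bar front edge
hsv=cv2.cvtColor(w['color'],cv2.COLOR_RGB2HSV)
m=cv2.inRange(hsv,(100,120,80),(125,255,255)); 
ys,xs=np.nonzero(m)
top=[(x,ys[xs==x].min()) for x in range(425,540)]; bot_=[(x,ys[xs==x].max()) for x in range(425,530)]
for L in (top,):
    P=np.array([onz(w,*p,50)[:2] for p in L]); f=np.polyfit(P[:,1],P[:,0],1); print('edge',f)
    r=P[:,0]-np.polyval(f,P[:,1]);k=abs(r)<1.5;print(np.polyfit(P[k,1],P[k,0],1),k.mean())
# bar front-top edge & back-top at z=76
g=(w['color'].min(2)>150)
e=[(x,np.nonzero(g[:60,x])[0].min()) for x in range(245,470)]
P=np.array([onz(w,*p,76)[:2] for p in e]); f=np.polyfit(P[:,1],P[:,0],1); r=P[:,0]-np.polyval(f,P[:,1]);k=abs(r)<1.5; print('bar back',np.polyfit(P[k,1],P[k,0],1),k.mean())
E
```

```text
mid w [537.36449296 237.85798026  63.        ] thick [471.36053949 304.56024882  63.        ]
mid tri [537.32688426 238.75907671  60.47060357] [536.60116533 238.86102239  59.87062221]
bore [470.13383743 -87.00327628  50.        ] pin [ 466.93809562 -123.10795653   57.        ]
edge [6.35324411e-02 5.12964336e+02]
[6.35324411e-02 5.12964336e+02] 1.0
bar back [6.02025989e-02 5.92606268e+02] 1.0
```

Scaled: -122 mm / 1000 = -0.122, 104 mm / 1000 = 0.104, 0.057 rad / 6.2832 = 0.0091.

```bash
echo '50,0.023,-0.04,0.034,0.0091;50,0.046,-0.08,0.068,0.0091;50,0.069,-0.122,0.104,0.0091;50,0.069,-0.122,0.104,0.0091;50,0.069,-0.122,0.104,0.0091' | python3 shift.py
python3 - <<'E'
from h import *
c=snap('wrist','w2'); print(bot.get_obs()['tool_pos'],bot.get_obs()['tcp_rot'],proj(c,[537.3,238.3,63]))
E
```

```text
time: 2.33
tool_pos: [538.4, 178.0, 301.0]
tcp_rot: [3.141, 0.0, -0.064]
contact_force: [-0.2, 0.7, 0.6]
grip_width: 50.5
finger_force: 0.0
[538.44233018 177.83363617 301.77619163] [ 3.14147209e+00 -1.34135267e-03 -6.41296904e-02] [189.02977817 229.05218143]
```

View pics/w2.png

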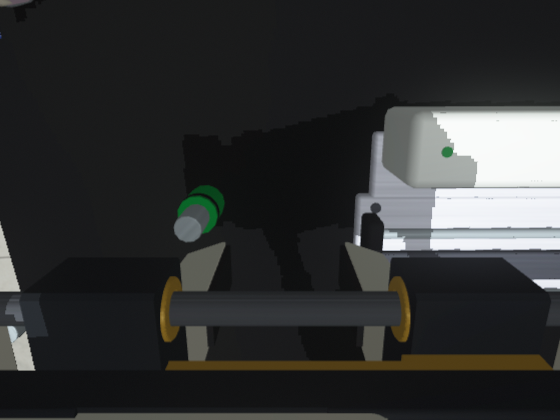

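Stem top now at (188,229), matching the prediction (189,229).

```bash
cat >> h.py <<'E'
def delta(x,y,z):
    from scipy.spatial.transform import Rotation as Q
    o=bot.get_obs(); R=Q.from_euler('xyz',o['tcp_rot']).as_matrix(); return (R.T@(np.array([x,y,z])-o['tool_pos'])).round(1)
E
python3 - <<'E'
from h import *
w,c=load('w1'),load('w2')
m=tri([(w,68,102),(c,188,229)]); print(m,onz(c,188,229,63)); print(delta(537.3,238.3,217))
E
```

```text
[537.10735237 239.06066893  61.49856683] [537.375466   238.93275141  63.        ]
[ -5.1 -60.3  84.8]
```

Scaled: 84 mm / 1000 = 0.084, -61 mm / 1000 = -0.061.

```bash
echo '46,-0.005,-0.04,0,0;46,-0.005,-0.061,0,0;46,-0.005,-0.061,0.03,0;46,-0.005,-0.061,0.06,0;46,-0.005,-0.061,0.084,0' | python3 shift.py;  echo '46,0,0,0,0;46,0,0,0,0' | python3 shift.py
python3 - <<'E'
from h import *
print(bot.get_obs()['tool_pos'],delta(537.3,238.8,217))
c=bot.capture('wrist'); print(proj(c,[537.2,238.9,63]))
cv2.imwrite('pics/w3.png',c['color'][100:400,130:430,::-1])
E
```

```text
time: 3.0
tool_pos: [537.3, 239.9, 216.6]
tcp_rot: [3.141, -0.001, -0.063]
contact_force: [-0.4, 0.5, -0.1]
grip_width: 45.9
finger_force: 0.0
time: 3.25
tool_pos: [537.8, 240.3, 218.2]
tcp_rot: [-3.141, -0.002, -0.063]
contact_force: [-0.2, 0.5, 0.3]
grip_width: 46.1
finger_force: 0.0
[537.76546651 240.33503474 218.17077067] [-0.4  1.6  1.2]
[290.84805259 291.81436764]
```

View pics/w3.png

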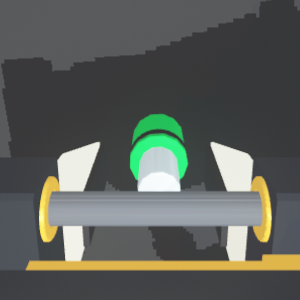

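The stem is centred between the open fingers (crop 159,180; finger tips at 85 and 225). Closing.

Scaled: 1 mm / 1000 = 0.001.

```bash
echo '30,0,0.001,0.001,0;15,0,0.001,0.001,0;10,0,0.001,0.001,0;10,0,0.001,0.001,0;10,0,0.001,0.001,0' | python3 shift.py;  echo '10,0,0,0,0;10,0,0,-0.02,0;10,0,0,-0.06,0;10,0,0,-0.09,0;10,0,0,-0.09,0' | python3 shift.py; python3 - <<'E'
from h import *
print(bot.get_obs()['tool_pos'],delta(475,-50,310))
E
```

```text
time: 3.92
tool_pos: [537.2, 239.6, 215.8]
tcp_rot: [3.142, -0.0, -0.062]
contact_force: [-0.3, -0.0, 1.9]
grip_width: 16.9
finger_force: 30.0
time: 4.55
tool_pos: [537.6, 239.8, 307.8]
tcp_rot: [-3.14, -0.004, -0.062]
contact_force: [-0.6, -0.1, -2.5]
grip_width: 17.2
finger_force: 30.0
[537.58187991 239.82477452 307.77916849] [-44.5 293.1  -2.9]
```

Scaled: 270 mm / 1000 = 0.27, 216 mm / 1000 = 0.216.

```bash
echo '10,-0.01,0.054,0,0;10,-0.019,0.108,0,0;10,-0.028,0.162,0,0;10,-0.038,0.216,0,0;10,-0.047,0.27,0,0' | python3 shift.py;  echo '10,0,0,0,0;10,0,0,0,0;10,0,0,0,0' | python3 shift.py
python3 - <<'E'
from h import *
c=snap('wrist','w4'); o=bot.get_obs(); print(o['tool_pos'],proj(c,[470,-87,50]),proj(c,[467,-123,57]))
E
```

```text
time: 5.18
tool_pos: [472.3, -28.4, 304.2]
tcp_rot: [-3.141, 0.002, -0.062]
contact_force: [0.8, -1.1, -0.3]
grip_width: 17.5
finger_force: 30.0
time: 5.55
tool_pos: [473.5, -25.9, 305.1]
tcp_rot: [-3.141, 0.001, -0.061]
contact_force: [-0.8, -0.1, -1.2]
grip_width: 17.0
finger_force: 30.0
[473.54789774 -25.82734519 305.2843    ] [378.84967485 212.07597368] [437.54760784 216.64420051]
```

View pics/w4.png

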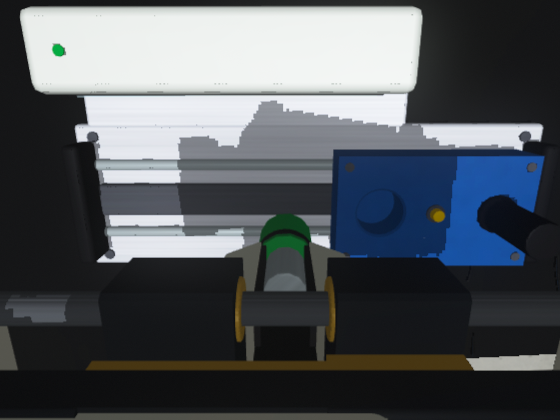

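The held standard shows upright at (285,240); bore mouth at about (380,211), pin at (437,215). Next a subpixel fit of the bore and a check of the standard in the hand.

```bash
python3 - <<'E'
from h import *
w,c=load('w1'),load('w4')
obs=[]
for n,i,(u,v) in (('w1',w,(444,176)),('w4',c,(380,211))):
    r=32; x0,y0=u-r,v-r
    g=cv2.resize(i['color'][y0:y0+2*r,x0:x0+2*r],None,fx=8,fy=8,interpolation=cv2.INTER_CUBIC); cv2.imwrite(f'pics/b_{n}.png',g[:,:,::-1])
    e=cv2.Canny(cv2.GaussianBlur(g,(0,0),4),12,30); cs,_=cv2.findContours(e,cv2.RETR_LIST,cv2.CHAIN_APPROX_NONE)
    for k in cs:
        if len(k)>150:
            el=cv2.fitEllipse(k); print(n,len(k),np.round(el[0],1),np.round(el[1],1),((np.array(el[0])+.5)/8-.5+[x0,y0]).round(1))
    cv2.imwrite(f'pics/e_{n}.png',e)
    for X in [(470.1,-87,50)]:
        ring=np.array([proj(i,[X[0]+15.5*np.cos(a),X[1]+15.5*np.sin(a),50]) for a in np.linspace(0,6.28,40)]); print('pred',proj(i,X),np.ptp(ring,axis=0)*8)
im=np.hstack([cv2.imread('pics/b_w1.png'),cv2.imread('pics/b_w4.png')]); ee=cv2.cvtColor(np.hstack([cv2.imread('pics/e_w1.png',0),cv2.imread('pics/e_w4.png',0)]),cv2.COLOR_GRAY2BGR)
big=np.hstack([cv2.resize(im,(800,400))]); big2=cv2.resize(im|ee,(400,200)); cv2.imwrite('pics/bb.png',np.vstack([big,np.hstack([big2,np.zeros((200,400,3),np.uint8)])]))
o=bot.get_obs(); t=np.array([473.5,-25.9,305.2])
hs=cv2.cvtColor(c['color'],cv2.COLOR_RGB2HSV); m=cv2.inRange(hs,(40,80,40),(80,255,255)); m[:150]=0
ys,xs=np.nonzero(m); print('green top',ys.min(),'x range',xs.min(),xs.max(),[(y,xs[ys==y].min(),xs[ys==y].max()) for y in (222,240,246)])
for z in (0,36): print(z,[np.round(proj(c,t+[14*np.cos(a),14*np.sin(a),z-216.5]),1) for a in (0,np.pi/2,-np.pi/2)])
E
```

```text
pred [443.99207613 176.03625323] [273.1870929  265.23511092]
pred [378.85129024 211.93228557] [375.90560394 356.8204115 ]
green top 213 x range 260 310 [(222, np.int64(267), np.int64(304)), (240, np.int64(260), np.int64(310)), (246, np.int64(266), np.int64(304))]
0 [array([284.9, 210.3]), array([261.6, 235.4]), array([311.4, 232.5])]
36 [array([284.9, 234.4]), array([257. , 263.8]), array([316.6, 260.5])]
```

View pics/bb.png

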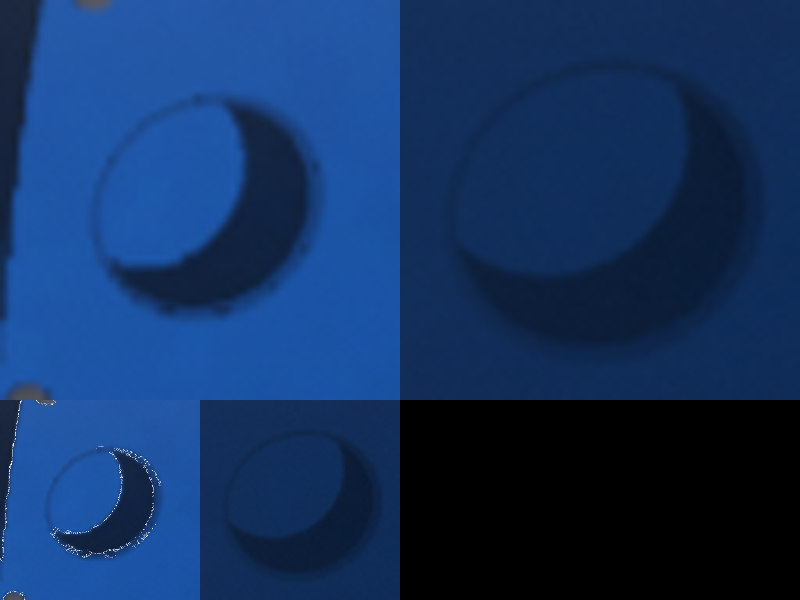

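```bash
python3 - <<'E'
from h import *
w,c=load('w1'),load('w4')
print('tri',tri([(w,444.5,176.7),(c,380.5,211.8)]),'w1',onz(w,444.5,176.7,50),'w4',onz(c,380.5,211.8,50))
print([bot.get_obs()['tool_pos'].round(1)])
print(delta(469.6,-88.3,290))
E
```

```text
tri [468.73545317 -89.08376002  46.27647052] w1 [469.47723228 -87.53689229  50.        ] w4 [470.1256314  -88.08559841  50.        ]
[array([473.5, -25.8, 305.3])]
[-0.2 62.6 15.3]
```

Scaled: 62 mm / 1000 = 0.062, 32 mm / 1000 = 0.032.

```bash
echo '10,0.0005,0.032,0,0;10,0.0005,0.062,0,0;10,0.0005,0.062,0.015,0;10,0.0005,0.062,0.03,0;10,0.0005,0.062,0.03,0' | python3 shift.py;  echo '10,0,0,0,0;10,0,0,0.004,0;10,0,0,0.008,0;10,0,0,0.012,0;10,0,0,0.012,0' | python3 shift.py
```

```text
time: 6.22
tool_pos: [470.0, -87.9, 274.8]
tcp_rot: [-3.141, 0.002, -0.061]
contact_force: [0.4, -0.6, -1.7]
grip_width: 17.3
finger_force: 30.0
time: 6.85
tool_pos: [469.9, -88.8, 263.4]
tcp_rot: [-3.141, 0.001, -0.062]
contact_force: [0.5, 0.0, -0.8]
grip_width: 17.0
finger_force: 30.0
```

Scaled: 6 mm / 1000 = 0.006, 4 mm / 1000 = 0.004.

```bash
echo '10,0,0,0.002,0;10,0,0,0.004,0;10,0,0,0.006,0;10,0,0,0.006,0' | python3 shift.py
```

```text
time: 7.35
tool_pos: [470.0, -88.9, 257.6]
tcp_rot: [-3.142, 0.0, -0.062]
contact_force: [-0.1, -0.7, -1.1]
grip_width: 17.2
finger_force: 30.0
```

It has entered the bore (underside about 42 mm) with no contact force. Lowering on.

Scaled: 12 mm / 1000 = 0.012, 9 mm / 1000 = 0.009.

```bash
echo '10,0,0,0.003,0;10,0,0,0.006,0;10,0,0,0.009,0;10,0,0,0.012,0;10,0,0,0.012,0' | python3 shift.py; echo '10,0,0,0.001,0;10,0,0,0.002,0;10,0,0,0.003,0;10,0,0,0.004,0;10,0,0,0.004,0' | python3 shift.py
```

```text
time: 7.98
tool_pos: [470.0, -88.8, 245.4]
tcp_rot: [-3.141, 0.001, -0.062]
contact_force: [-0.3, 0.6, -0.9]
grip_width: 16.8
finger_force: 30.0
time: 8.6
tool_pos: [470.1, -88.9, 241.8]
tcp_rot: [3.141, -0.0, -0.062]
contact_force: [-0.5, 0.0, 0.2]
grip_width: 17.0
finger_force: 30.0
```

Scaled: 1 mm / 1000 = 0.001.

```bash
echo '10,0,0,0.001,0;10,0,0,0.001,0;10,0,0,0.001,0' | python3 shift.py
```

```text
time: 8.98
tool_pos: [470.2, -88.9, 241.7]
tcp_rot: [3.141, -0.001, -0.062]
contact_force: [-2.9, -0.2, 9.8]
grip_width: 17.3
finger_force: 30.0
```

Contact at the expected depth: it's seated with about 10 N upward. Release, lift and check from above.

Scaled: -1 mm / 1000 = -0.001.

```bash
echo '20,0,0,-0.001,0;30,0,0,-0.001,0;40,0,0,-0.001,0;44,0,0,-0.001,0;44,0,0,-0.001,0' | python3 shift.py; echo '44,0,0,-0.02,0;44,0,0,-0.06,0;44,0,0.04,-0.07,0;44,0,0.04,-0.07,0;44,0,0.04,-0.07,0' | python3 shift.py
python3 - <<'E'
from h import *
c=snap('wrist','w5'); o=bot.get_obs(); print(o['tool_pos'])
print('bore/std top pred',proj(c,[470,-88,89]),'shoulder',proj(c,[470,-88,62]),'if not seated',proj(c,[470,-88,113]))
print('knob top pred',proj(c,[465.3,-163.9,100]))
cv2.imwrite('pics/w5c.png',cv2.resize(c['color'][120:330,150:430,::-1],None,fx=2,fy=2))
E
```

```text
time: 9.6
tool_pos: [470.1, -88.8, 241.6]
tcp_rot: [3.142, 0.0, -0.062]
contact_force: [-0.1, 0.5, -0.7]
grip_width: 43.7
finger_force: 0.0
time: 10.22
tool_pos: [467.3, -128.6, 311.3]
tcp_rot: [-3.141, 0.001, -0.063]
contact_force: [-0.3, -0.0, -0.3]
grip_width: 44.0
finger_force: 0.0
[ 467.30017134 -128.29024117  311.13864876]
bore/std top pred [215.95393806 230.03839591] shoulder [223.3479178  215.08051503] if not seated [207.71147395 246.71274458]
knob top pred [351.17198233 237.02972307]
```

View pics/w5c.png

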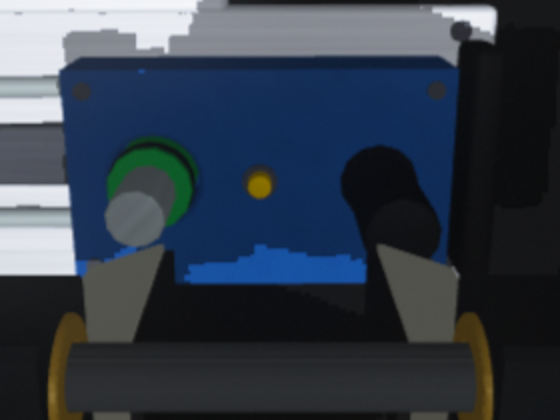

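Stem top is at (217,229), which matches the seated prediction (216,230). The knob top is at (353,236), so I'll move onto it.

Scaled: 74 mm / 1000 = 0.074, 36.5 mm / 1000 = 0.0365.

```bash
echo '50,0,0.0365,0,0;50,0,0.0365,0,0;50,0,0.0365,0.025,0;50,0,0.0365,0.05,0;50,0,0.0365,0.074,0' | python3 shift.py; echo '40,0,0,0,0;25,0,0,0,0;10,0,0,0,0;10,0,0,0,0;10,0,0,0,0' | python3 shift.py
```

```text
time: 10.9
tool_pos: [465.2, -163.9, 236.6]
tcp_rot: [-3.141, 0.001, -0.061]
contact_force: [-0.0, 0.7, 0.0]
grip_width: 49.9
finger_force: 0.0
time: 11.52
tool_pos: [465.6, -165.0, 238.6]
tcp_rot: [3.141, -0.002, -0.062]
contact_force: [0.7, 3.7, 5.6]
grip_width: 21.7
finger_force: 30.0
```

Knob gripped (21.7 mm). No notch is possible in the first 20 mm of travel, so I'll slide that far and then probe in gated small steps.

Scaled: -20 mm / 1000 = -0.02, -16 mm / 1000 = -0.016.

```bash
echo '10,0,-0.004,0,0;10,0,-0.008,0,0;10,0,-0.012,0,0;10,0,-0.016,0,0;10,0,-0.02,0,0' | python3 shift.py; echo '10,0,0,0,0;10,0,0,0,0' | python3 shift.py; echo '10,0,-0.001,0,0;10,0,-0.002,0,0' | python3 shift.py
python3 - <<'E'
from h import *
c=snap('wrist','w6'); w=load('w4')
for p in [(77,126),(540,125)]: print('base ends',onz(w,*p,12))
print('knob now (tcp)',bot.get_obs()['tool_pos'])
k=np.array([0.062,0.998]);
for z in (53,57): print(z,proj(c,[*(bot.get_obs()['tool_pos'][:2]+40*k),z]))
cv2.imwrite('pics/w6.png',c['color'][:,:,::-1])
E
```

```text
time: 12.15
tool_pos: [466.7, -146.1, 238.6]
tcp_rot: [3.139, -0.002, -0.062]
contact_force: [-2.1, -5.0, 5.3]
grip_width: 21.3
finger_force: 30.0
time: 12.4
tool_pos: [466.8, -145.6, 238.6]
tcp_rot: [3.14, -0.002, -0.062]
contact_force: [-1.2, 0.9, 6.0]
grip_width: 21.5
finger_force: 30.0
time: 12.65
tool_pos: [466.9, -143.8, 238.6]
tcp_rot: [3.14, -0.002, -0.062]
contact_force: [-2.3, -1.6, 5.4]
grip_width: 21.2
finger_force: 30.0
base ends [535.33782657 120.65705131  12.        ]
base ends [ 515.75886096 -210.9458546    12.        ]
knob now (tcp) [ 466.88510599 -143.65062344  238.62545478]
53 [202.81557039 258.55603511]
57 [201.049469   262.18374836]
```

Scaled: -16 mm / 1000 = -0.016, -12 mm / 1000 = -0.012.

```bash
cat > gate.py <<'E'
import sys
from h import *
o=bot.get_obs(); f=o['contact_force']; print('--- Fy',f[1].round(1),'y',o['tool_pos'][1].round(1)); sys.exit(not(-4.5<f[1]<1.8))
E
echo '10,0,-0.004,0,0;10,0,-0.008,0,0;10,0,-0.012,0,0;10,0,-0.016,0,0;10,0,-0.016,0,0' | python3 shift.py >/dev/null; python3 gate.py; echo '10,0,-0.001,0,0;10,0,-0.002,0,0' | python3 shift.py>/dev/null; python3 gate.py;  echo '10,0,-0.001,0,0;10,0,-0.002,0,0' | python3 shift.py>/dev/null; python3 gate.py
```

```text
--- Fy -1.5 y -127.6
--- Fy -1.7 y -125.8
--- Fy -1.1 y -123.8
```

Scaled: -2 mm / 1000 = -0.002, -1 mm / 1000 = -0.001.

```bash
echo '10,0,-0.001,0,0;10,0,-0.002,0,0' | python3 shift.py>/dev/null; python3 gate.py && echo '10,0,-0.001,0,0;10,0,-0.002,0,0' | python3 shift.py>/dev/null && python3 gate.py && echo '10,0,-0.001,0,0;10,0,-0.002,0,0' | python3 shift.py>/dev/null && python3 gate.py && echo '10,0,-0.001,0,0;10,0,-0.002,0,0' | python3 shift.py>/dev/null && python3 gate.py && echo '10,0,-0.001,0,0;10,0,-0.002,0,0' | python3 shift.py>/dev/null && python3 gate.py && echo '10,0,-0.001,0,0;10,0,-0.002,0,0' | python3 shift.py>/dev/null && python3 gate.py && echo '10,0,-0.001,0,0;10,0,-0.002,0,0' | python3 shift.py>/dev/null && python3 gate.py && echo '10,0,-0.001,0,0;10,0,-0.002,0,0' | python3 shift.py>/dev/null && python3 gate.py && echo '10,0,-0.001,0,0;10,0,-0.002,0,0' | python3 shift.py>/dev/null && python3 gate.py && echo '10,0,-0.001,0,0;10,0,-0.002,0,0' | python3 shift.py>/dev/null && python3 gate.py
```

```text
--- Fy -0.9 y -121.8
--- Fy -1.9 y -119.8
--- Fy -1.8 y -117.8
--- Fy -1.9 y -115.8
--- Fy -1.4 y -113.8
--- Fy -1.5 y -111.8
--- Fy -1.8 y -109.8
--- Fy -1.8 y -107.8
--- Fy -1.4 y -105.8
--- Fy -2.0 y -103.8
```

Scaled: -2 mm / 1000 = -0.002, -1 mm / 1000 = -0.001.

```bash
echo '10,0,-0.001,0,0;10,0,-0.002,0,0' | python3 shift.py>/dev/null; python3 gate.py && echo '10,0,-0.001,0,0;10,0,-0.002,0,0' | python3 shift.py>/dev/null && python3 gate.py && echo '10,0,-0.001,0,0;10,0,-0.002,0,0' | python3 shift.py>/dev/null && python3 gate.py && echo '10,0,-0.001,0,0;10,0,-0.002,0,0' | python3 shift.py>/dev/null && python3 gate.py && echo '10,0,-0.001,0,0;10,0,-0.002,0,0' | python3 shift.py>/dev/null && python3 gate.py && echo '10,0,-0.001,0,0;10,0,-0.002,0,0' | python3 shift.py>/dev/null && python3 gate.py && echo '10,0,-0.001,0,0;10,0,-0.002,0,0' | python3 shift.py>/dev/null && python3 gate.py && echo '10,0,-0.001,0,0;10,0,-0.002,0,0' | python3 shift.py>/dev/null && python3 gate.py && echo '10,0,-0.001,0,0;10,0,-0.002,0,0' | python3 shift.py>/dev/null && python3 gate.py && echo '10,0,-0.001,0,0;10,0,-0.002,0,0' | python3 shift.py>/dev/null && python3 gate.py && echo '10,0,-0.001,0,0;10,0,-0.002,0,0' | python3 shift.py>/dev/null && python3 gate.py && echo '10,0,-0.001,0,0;10,0,-0.002,0,0' | python3 shift.py>/dev/null && python3 gate.py && echo '10,0,-0.001,0,0;10,0,-0.002,0,0' | python3 shift.py>/dev/null && python3 gate.py && echo '10,0,-0.001,0,0;10,0,-0.002,0,0' | python3 shift.py>/dev/null && python3 gate.py
```

```text
--- Fy -2.0 y -101.8
--- Fy -1.4 y -99.8
--- Fy -2.4 y -97.8
--- Fy -2.7 y -95.8
--- Fy -2.5 y -93.8
--- Fy -0.5 y -91.7
--- Fy 0.6 y -89.4
--- Fy 6.6 y -86.9
```

Draw-in at +6.6 N. I'll go on in 1 mm steps to the centre.

Scaled: -1 mm / 1000 = -0.001.

```bash
echo '10,0,-0.001,0,0;10,0,-0.001,0,0' | python3 shift.py>/dev/null; python3 gate.py; echo '10,0,-0.001,0,0;10,0,-0.001,0,0' | python3 shift.py>/dev/null; python3 gate.py
```

```text
--- Fy 7.0 y -85.7
--- Fy 7.4 y -84.7
```

Scaled: -1 mm / 1000 = -0.001.

```bash
echo '10,0,-0.001,0,0;10,0,-0.001,0,0' | python3 shift.py>/dev/null; python3 gate.py; echo '10,0,-0.001,0,0;10,0,-0.001,0,0' | python3 shift.py>/dev/null; python3 gate.py
```

```text
--- Fy 4.0 y -83.9
--- Fy 1.6 y -83.4
```

```bash
python3 - <<'E'
from h import *
c=snap('wrist','w7'); a=load('w6')
for n,i in (('w6',a),('w7',c)):
    h=cv2.cvtColor(i['color'],cv2.COLOR_RGB2HSV); m=cv2.inRange(h,(20,150,60),(34,255,255)); m[300:]=0; m[:,:170]=0; m[:,240:]=0
    ys,xs=np.nonzero(m); print(n,len(ys),xs.mean() if len(xs) else 0,ys.min(),ys.max(),ys.mean())
E
```

```text
w6 227 223.15859030837004 252 299 278.88546255506606
w7 235 222.31063829787234 252 299 277.84255319148934
```

Scaled: -0.5 mm / 1000 = -0.0005.

```bash
echo '10,0,-0.0005,0,0;10,0,-0.0005,0,0' | python3 shift.py>/dev/null; python3 gate.py; echo '10,0,-0.0005,0,0;10,0,-0.0005,0,0' | python3 shift.py>/dev/null; python3 gate.py;  echo '10,0,-0.0005,0,0;10,0,-0.0005,0,0' | python3 shift.py>/dev/null; python3 gate.py
```

```text
--- Fy -0.8 y -83.2
--- Fy -2.9 y -83.0
--- Fy -5.5 y -82.7
```

The click is clear: resistance rises to -5.5 N at a nearly fixed y. Back off slightly so it rests unloaded, then look at the pin.

Scaled: 0.8 mm / 1000 = 0.0008.

```bash
echo '10,0,0.0008,0,0;10,0,0.0008,0,0;10,0,0.0008,0,0;10,0,0.0008,0,0' | python3 shift.py; python3 - <<'E'
from h import *
a=load('w6'); c=snap('wrist','w8'); s=snap('side','side8')
f=lambda i:cv2.resize(i['color'][200:300,130:330,::-1],(400,200),interpolation=cv2.INTER_CUBIC)
g=lambda n:cv2.resize(load(n)['color'][200:280,240:320,::-1],(400,400),interpolation=cv2.INTER_CUBIC)
cv2.imwrite('pics/f.png',np.vstack([np.hstack([f(a),f(c)]),np.hstack([g('side0'),cv2.resize(s['color'][180:260,240:320,::-1],(400,400),interpolation=cv2.INTER_CUBIC)])]))
E
```

```text
time: 20.62
tool_pos: [470.6, -83.1, 238.6]
tcp_rot: [3.14, -0.001, -0.062]
contact_force: [-1.6, -1.3, 6.7]
grip_width: 21.4
finger_force: 30.0
```

View pics/f.png

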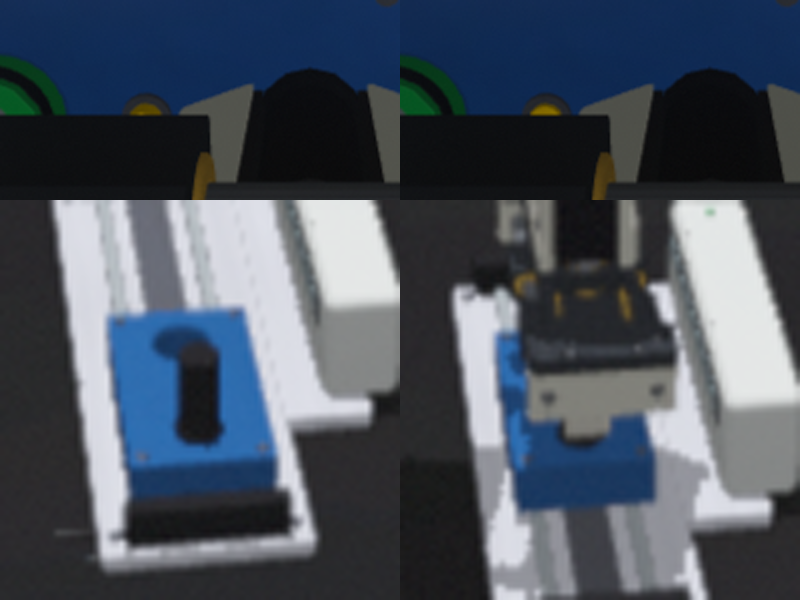

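In the wrist crops the pin's yellow top has moved up the image (103 to about 100, right), so it has sunk. The seated standard is unchanged and the carriage is at rest with about 1 N on it. Handing in.

```bash
python3 -c "
from plant import bot
print(bot.close_job())"
```

```text
the job is handed in; nothing more can be done
None
```

I seated the mid standard fully in the bore, then slid the carriage until it clicked into the notch, and handed the job in at about 21 s with the knob still gripped and the carriage at rest; no verdict came back.

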